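Let down the wound spring winder

TASK

Let the wound-up spring winder down: flick the red release lever right over, then wind the crank on just a few degrees so that the trapped pawl springs clear. Keep hold of the crank and ease it gently back, never letting it spin or forcing it, until its dog rests home against the sprung pad of the brass stop, touching it when you let go; leave the pawl off and everything else on the shelf untouched.

Things in the scene. Friction and masses are not known exactly. Their poses are not given: they have to be found in the camera images.
- winder: Spring winder screwed to the shelf: blue base plate 160 x 150 x 12 mm, steel ratchet wheel (12 teeth, 92 mm across, 20 to 32 mm above the shelf), aluminium drum and crank on a vertical axis. Origin on the drum's axis at shelf level. In its frame the crank first points along (0.94, -0.35) and the pawl and red lever pivot on a vertical pin at (45, 51) mm. Their tops are below the knob's.
- drum (a joint): Angle of drum, wheel and crank (rad), growing counter-clockwise from above (winding on); about 2.0 at first, held by the pawl. Crank direction in the winder's frame = value - 2.356. A spring drives it back with 0.25 N m per rad above -0.15, drag is 0.10 N m: about 11 N at the knob winds on, 7 N holds it back. At about 0.25 it stalls short of the stop, and must be pushed on with 1 to 3 N.
- drum_axis (a point): Point on the drum's vertical axis, 92 mm above the shelf (the height of knob_mid).
- knob_mid (a point): Middle of the crank knob: an upright black cylinder 18 mm in diameter, 40 mm high (72 to 112 mm above the shelf), fixed on the crank arm 60 mm from the drum axis. The crank arm (16 mm wide, top at 72 mm) lies under it and ends 8 mm beyond the knob's centre; the steel dog that meets the stop hangs under it, 43 to 65 mm above the shelf.
- stop: Dark curved slot plate of the end stop on the base, origin on the drum's axis. The brass stop block clamped on it is not tracked: it sits anywhere such that the dog meets its orange pad at a drum value between -0.3 and 0.1, to be found by feel. The pad (12 mm wide, 40 to 60 mm high, 56 mm from the axis) is sprung: 1 N at first touch, 6 N when pushed in by its full 4 mm, then rigid. 20 N bends it.
- lever (a joint): Angle of the red release lever (rad): 0 at the start (pawl on), 0.8 at its end stop (pawl off); grows clockwise seen from above. It stays where it is left; turning it takes 2 to 5 N at its post, then the end stop is firm; over 25 N would bend it.
- lever_post (a point): Middle of the release lever's round upright red post, 12 mm in diameter, 38 to 86 mm above the shelf (this point at 64 mm), 45 mm from the lever's pivot at (45, 51) mm in the winder's frame. At lever 0 the post lies along the winder's +y from the pivot; flicking moves it first towards the winder's +x.
- pawl_nose (a point): Top of the nose of the brass pawl, which turns on the lever's pin, driven by a torsion spring from the lever. Engaged, the nose is at y = 46 mm in the winder's frame; clear, at y = 63 mm. With the lever over, the loaded tooth still traps it until the drum is wound on by about 0.03 to 0.1 rad; then it springs clear and stays clear.
- caddy: Black plastic tool caddy with three slots, 130 x 60 x 55 mm, fixed to the shelf; origin under its centre, long side along its x. Leave alone.
- tweezer: Steel tweezer standing in a caddy slot, 120 mm long; origin at its foot. Leave alone.
- pin_vise: Pin vise standing in the caddy's middle slot, 102 mm long; origin at its foot. Leave alone.
- probe: Green-handled probe standing in a caddy slot, 115 mm long; origin at its foot. Leave alone.
- tin: Closed round aluminium tin, 87 mm across, 42 mm high; origin under its centre. Leave alone.
- oil: Small amber oil jar, 40 mm across, 75 mm high; origin under its centre. Leave alone.
- parts_tray: Grey divided parts tray, 120 x 90 x 25 mm; origin under its centre. Leave alone.
- loupe: Black eye loupe standing on the shelf, 42 mm across, 30 mm high; origin under its centre. Leave alone.

How it is judged (in metres and radians):
On the way, in this order (a step that is already met when the one before it is completed fails the run):
1. the release lever is flicked over while the crank is still wound up (value of joint lever above 0.6 rad and value of joint drum above 1.9 rad), for 0.1 s.
2. the crank is wound on a little and the pawl springs clear of the wheel (y of pawl_nose in the frame of winder above 0.052 m and value of joint drum above 1.9 rad), for 0.05 s.
At the end, for the whole second after the job is handed in: The crank's dog rests in contact with the brass stop's pad (pressing on it by more than 0.3 N, which the drag keeps up once it has been pushed on to the pad), the drum is at rest, the release lever is still over (above 0.6 rad) and the pawl is clear of the wheel (contact force between drum and stop above 0.3 N and value of joint lever above 0.6 rad and y of pawl_nose in the frame of winder above 0.052 m and velocity of joint drum between -0.05 and 0.05 rad/s); the robot touches nothing.
It fails at once if the drum spins back faster than 2 rad/s (velocity of joint drum below -2 rad/s).
It fails at once if the drum is wound on more than about 0.3 rad (17 degrees) past where it stood (value of joint drum above 2.32 rad).
It fails at once if the dog is forced against the stop with more than 20 N (contact force between drum and stop above 20 N).
It fails at once if the release lever or pawl is pushed with more than 25 N (contact force between the fingers and lever above 25 N).
It fails at once if a bystander is moved more than 20 mm (distance of any of tweezer, pin_vise, probe, tin, oil, parts_tray, loupe from where it was at the start of the episode above 0.02 m).
It also fails if it takes over 72 s, if anything falls off the work surface, if the arm or the gripper's body presses on something with over 40 N, if the wrist force passes 120 N, or if a joint passes its speed limit or range.

ROBOT

A 7-joint arm with a two-finger parallel gripper is mounted at the origin on the work surface. World frame = base frame: x ahead of the robot, y to its left, z up, the work surface at z = 0. Lengths are in mm, angles in rad, forces in N, time in s.
With the tool pointing down it reaches from about 425 to 925 mm from the base axis. Payload 6.8 kg.
Tool frame: the origin (TCP) lies at the very end of the fingers, on their centre line; the grasp point (between the pads) lies bot.grip_point_offset behind it (bot.grip_point_offset is the distance from the TCP to the grasp point, in mm); y points along the fingers, z is the direction in which the jaws open and shut, and the axes are right-handed (so a half turn about y gives the same grasp; the last joint's range is limited). The gripper opens to 88 mm and grips with 3 to 60 N. Pads are 20 mm wide; open, the fingers measure 115 mm over their backs; the gripper's body (75 mm by 178 mm) begins 61 mm behind the grasp point.
Start: joints at [1.095, 0.477, 0.022, 1.555, -0.011, 1.109, -0.083], TCP at [242.715, -629.87, 222.664] pointing down, gripper open.
Joint ranges: [-2.96, 2.96], [-0.34, 2.1], [-1.41, 1.46], [0.24, 2.44], [-1.37, 4.51], [0.17, 1.92], [-2.96, 2.96]. Speed limits (rad/s): [2.39, 2.39, 3.14, 3.14, 3.14, 3.14, 3.14].

INTERFACE

Orientations are given as a 3x3 rotation matrix whose columns are the frame's x, y, z axes.
In Python, from bench import bot gives the robot as it stands.
- The arm moves only by the tool play_rows, never from a script. Its argument "targets" is one flat list of numbers, 7 for each row, row after row: the turn, a rotation vector about the world's x, y, z in degrees, then the shift along the world's x, y, z in mm, then the closure, from -1 (fully open) to 1 (shut). A call has 1 to 12 rows; each row is the pose to reach, as a shift and turn from the pose measured when the call began; what a row does not reach only later rows make up. A row lasts 1/10 s, in which the tool goes at most 50 mm and 8.59 degrees, less where a joint would pass 70% of its speed; a pose out of reach is approached as far as the arm can. A call with a gripper value outside its range is refused whole. The fingers move at their own pace and stop on an object; the grip force is fixed at half the most. Time passes only in rows, so rows that repeat a pose let the fingers close. It gives the time, the measured TCP pose, the force and the opening at its end, in the units of the state.
- bot.state(): the state, without advancing time (a new reading comes with each control period).
- bot.read_camera(name): name is "side" or "top"; returns a dict with "color" (384x512x3 uint8, red, green, blue), "vertical_fov" (degrees; the focal length in pixels is half the picture's height over the tangent of half this angle, whatever the lens; pixels are square), "cx", "cy" (the principal point, pixels), "extrinsics" (4x4, takes a point from world to camera coordinates). Camera axes: x right, y down, z forward; pixel columns grow to the right and rows downward; lengths in mm; the calibration is good to about 2 mm. A picture is of the moment at which its call begins. There is no depth.
- bot.job_done(): hands the job in, once; it reports no verdict.
The state is a dict: "t": time; "joints": joint angles; "joint_velocities": joint speeds; "effort": joint torques, N m; "tool_pos": TCP position; "eef_rot": TCP orientation; "wrist_force": force on the tool from outside, world axes, zero at the start; "moment": the same for the moment, N m; "opening": opening from 0.0 (shut) to 1.0 (fully open).
Only numpy, scipy, OpenCV 4.12 (cv2) and the standard library are available. Lean on these libraries where they do the work, as an engineer would, in place of code of your own. Each camera call takes 0.05 s, during which the arm holds its last target.

## Working session

There is one attempt and no reset: what is moved stays moved. The work goes in short steps, Python scripts to look and compute and a tool call to move; the robot and the scene stay as the last step left them, time stands still between calls to the robot, and variables do not carry over. Pictures are saved under pics/ and viewed, and the job is handed in when it is done.

Besides the shell and the picture viewer there is one more tool, called after ">>>" by a JSON object that holds its "op" and its "data". play_rows: Moves the arm, as the interface text tells. Its arguments: {"type":"object","properties":{"targets":{"type":"array"}},"required":["targets"]}

```bash
mkdir -p pics; ls; cat > h.py <<'E'
import numpy as np,cv2
from bench import bot
def cam(n,fn=None):
    c=bot.read_camera(n)
    if fn: cv2.imwrite('pics/'+fn,c['color'][:,:,::-1])
    h=c['color'].shape[0]; c['f']=h/2/np.tan(np.radians(c['vertical_fov'])/2)
    c['E']=np.array(c['extrinsics']); return c
def proj(c,p):
    q=c['E'][:3,:3]@np.array(p,float)+c['E'][:3,3]
    return c['f']*q[0]/q[2]+c['cx'],c['f']*q[1]/q[2]+c['cy']
def back(c,u,v,z):
    R=c['E'][:3,:3];o=-R.T@c['E'][:3,3]
    d=R.T@np.array([(u-c['cx'])/c['f'],(v-c['cy'])/c['f'],1]);return o+d*(z-o[2])/d[2]
E
python3 - <<'E'
from h import *
for n in('top','side'):
    c=cam(n,n+'0.png');print(n,c['f'],c['cx'],c['cy'],c['E'].round(3).tolist(),[k for k in c])
s=bot.state();print(s,bot.grip_point_offset)
E
```

```text
pics
top 492.34371717621906 252.74115604272652 187.96019902699635 [[-0.028, -0.999, -0.025, 58.684], [-0.998, 0.03, -0.051, 547.164], [0.051, 0.024, -0.998, 1518.573], [0.0, 0.0, 0.0, 1.0]] ['color', 'vertical_fov', 'cx', 'cy', 'extrinsics', 'f', 'E']
side 380.6655526111184 252.78225948253322 193.9804362669469 [[-0.973, -0.232, 0.001, 555.472], [-0.136, 0.564, -0.814, 112.336], [0.188, -0.792, -0.58, 1270.135], [0.0, 0.0, 0.0, 1.0]] ['color', 'vertical_fov', 'cx', 'cy', 'extrinsics', 'f', 'E']
{'t': 0.1, 'joints': array([ 1.09486813,  0.47772718,  0.02237523,  1.55628268, -0.01151074,
        1.10933052, -0.08308275]), 'joint_velocities': array([-6.29661024e-04, -8.81712853e-04,  3.78237722e-04, -2.90187490e-03,
       -3.67256968e-04, -2.39313345e-05, -1.81056716e-03]), 'effort': array([ 3.77132077e-03, -5.84087992e+01,  1.53953254e+00, -2.73313880e+01,
       -5.42623666e-02,  1.31167163e-02,  9.13875328e-05]), 'tool_pos': array([ 242.51065482, -629.3725273 ,  221.8025791 ]), 'eef_rot': array([[-9.33108930e-01, -6.94994727e-04,  3.59593161e-01],
       [-3.59593811e-01,  1.46239411e-03, -9.33107792e-01],
       [ 1.22638077e-04, -9.99998689e-01, -1.61448880e-03]]), 'wrist_force': array([ 0.60517092,  0.3913359 , -0.27104519]), 'moment': array([ 0.01907338, -0.00189529,  0.02638616]), 'opening': 0.9989591960849283} 18.700000000000003
```

View pics/top0.png

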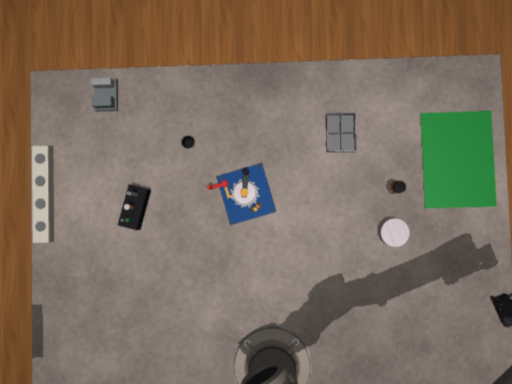

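View pics/side0.png

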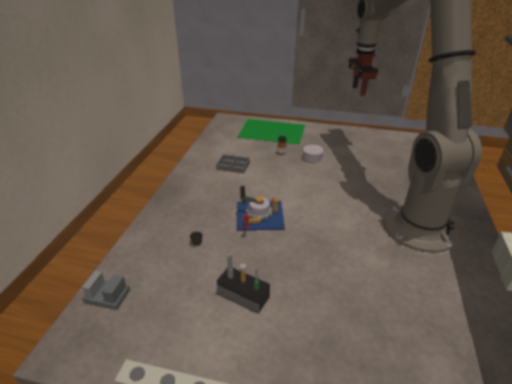

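```bash
python3 - <<'E'
from h import *
a=cv2.imread('pics/top0.png')[150:235,195:290];cv2.imwrite('pics/topc.png',cv2.resize(a,None,fx=7,fy=7,interpolation=2))
b=cv2.imread('pics/side0.png')[175:245,220:300];cv2.imwrite('pics/sidec.png',cv2.resize(b,None,fx=8,fy=8,interpolation=2))
E
```

```text
(no output)
```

View pics/topc.png

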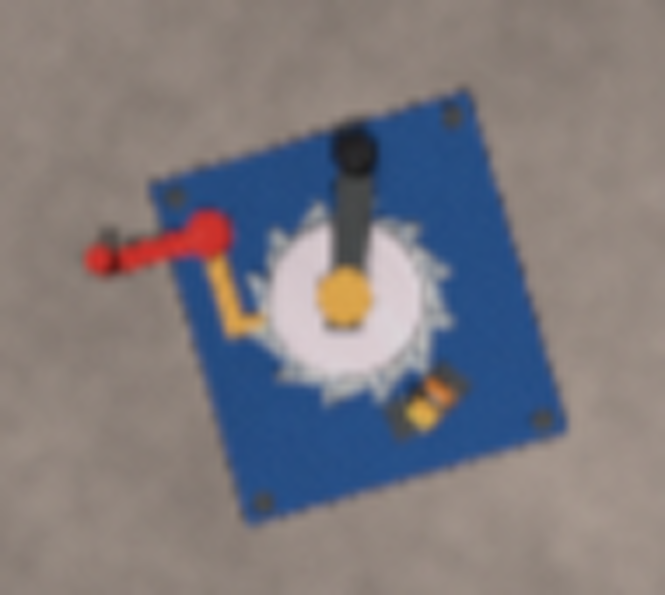

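View pics/sidec.png

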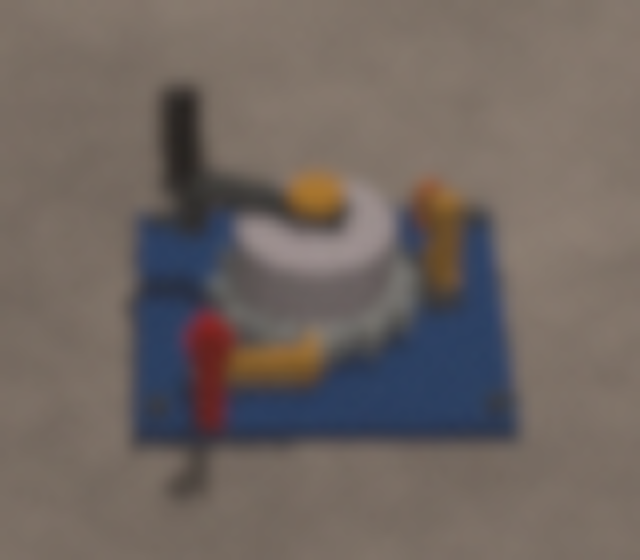

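```bash
python3 - <<'E'
from h import *
from scipy.optimize import least_squares
c=cam('top');s=cam('side')
P=lambda x,y:(194.93+x/7,149.93+y/7); S=lambda x,y:(219.94+x/8,174.94+y/8)
K=lambda a:(60*np.cos(a),60*np.sin(a))
obs=[(c,P(354,150),(*K(-.356),112)),(c,P(345,297),(0,0,78)),(c,P(101,259),(45,96,86)),(c,P(209,233),(45,51,40)),
 (s,S(181,92),(*K(-.356),112)),(s,S(208,325),(45,96,86))]
def W(p,q):
    C,Sn=np.cos(p[2]),np.sin(p[2]);return (p[0]+C*q[0]-Sn*q[1],p[1]+Sn*q[0]+C*q[1],q[2])
f=lambda p:np.concatenate([np.array(proj(cc,W(p,q)))-o for cc,o,q in obs])
r=least_squares(f,[500,0,0.2]);print(r.x,r.fun.round(1).reshape(-1,2))
cor=[back(c,*P(*q),12)[:2] for q in [(150,183),(468,90),(568,430),(247,523)]]
for a in cor:print(a)
ct=np.mean(cor,0);print(ct,np.linalg.norm(cor[0]-cor[1]),np.linalg.norm(cor[1]-cor[2]))
for i in range(4):
    d=cor[(i+1)%4]-cor[i];print(np.degrees(np.arctan2(d[1],d[0])))
p=r.x
for nm,q,z in[('pad',(440,386),62),('blk',(421,412),62)]:
    w=back(c,*P(*q),z)[:2]-p[:2];R=np.array([[np.cos(p[2]),np.sin(p[2])],[-np.sin(p[2]),np.cos(p[2])]]);w=R@w
    print(nm,w,np.hypot(*w),np.degrees(np.arctan2(w[1],w[0])),'drum',np.arctan2(w[1],w[0])+2.356)
E
```

```text
[5.32763770e+02 6.70057923e+01 2.53271809e-01] [[-0.2  0.1]
 [ 0.   0.1]
 [-0.4 -0.1]
 [-0.   0.3]
 [-0.2  0.1]
 [ 0.  -1.1]]
[589.3604813  155.69317116]
[626.69320767  12.41155312]
[473.83330159 -27.54080907]
[436.60226725 116.21555397]
[531.62231446  64.19486729] 148.06537247276964 157.99475349288753
-75.39600803041466
-165.35250498669785
104.51983920603637
14.490035205178128
pad [-47.14994357 -28.11110116] 54.89399955139767 -149.19632978086386 drum -0.2479671865673443
blk [-55.61237841 -17.14989492] 58.19669688818838 -162.86114304535232 drum -0.48646316970286296
```

>>> {"op": "play_rows", "data": {"targets": [0,0,-21,278,430,0,1,0,0,-21,278,430,0,1,0,0,-21,278,430,0,1,0,0,-21,278,430,0,1,0,0,-21,278,430,0,1,0,0,-21,278,430,0,1,0,0,-21,278,430,0,1,0,0,-21,278,430,0,1,0,0,-21,278,430,0,1,0,0,-21,278,430,0,1,0,0,-21,278,430,0,1,0,0,-21,278,430,0,1]}}

```text
t: 1.4
tool_pos: [521.7, -196.9, 221.9]
eef_rot: [[-1.0, 0.0, 0.006], [-0.006, 0.002, -1.0], [-0.0, -1.0, -0.002]]
wrist_force: [-0.4, -0.5, 0.5]
opening: 0.006
```

>>> {"op": "play_rows", "data": {"targets": [0,0,0,-9,368,-40,1,0,0,0,-9,368,-40,1,0,0,0,-9,368,-40,1,0,0,0,-9,368,-40,1,0,0,0,-9,368,-40,1,0,0,0,-9,368,-40,1,0,0,0,-9,368,-40,1,0,0,0,-9,368,-40,1,0,0,0,-9,368,-100,1,0,0,0,-9,368,-140,1,0,0,0,-9,368,-162,1,0,0,0,-9,368,-162,1]}}

```text
t: 2.6
tool_pos: [510.6, 167.3, 56.6]
eef_rot: [[-1.0, -0.006, 0.004], [-0.004, -0.002, -1.0], [0.006, -1.0, 0.002]]
wrist_force: [-1.2, 0.4, 1.2]
opening: 0.009
```

```bash
python3 - <<'E'
from h import *
c=cam('top','t1.png');s=cam('side','s1.png')
a=cv2.imread('pics/t1.png')[150:235,195:290];b=cv2.imread('pics/s1.png')[155:245,210:310]
a=cv2.resize(a,(400,358),interpolation=2);b=cv2.resize(b,(398,358),interpolation=2)
cv2.imwrite('pics/m1.png',np.hstack([a,b]));print(bot.state()['tool_pos'],bot.state()['wrist_force'])
E
```

```text
[513.47347444 169.35532755  60.31864848] [ 0.43912211  0.37181486 -0.02854132]
```

View pics/m1.png

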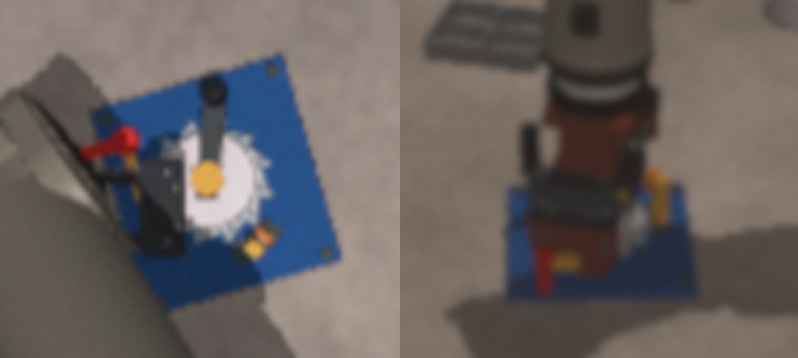

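>>> {"op": "play_rows", "data": {"targets": [0,0,0,8,1,0,1,0,0,0,16,1,0,1,0,0,0,20,1,0,1,0,0,0,24,1,0,1,0,0,0,28,1,0,1,0,0,0,32,1,0,1,0,0,0,35,1,0,1,0,0,0,38,1,0,1]}}

```text
t: 3.5
tool_pos: [551.2, 170.8, 60.2]
eef_rot: [[-1.0, -0.001, 0.005], [-0.005, 0.001, -1.0], [0.001, -1.0, -0.001]]
wrist_force: [-2.8, 2.2, 0.8]
opening: 0.002
```

Contact, about 3 N as expected. Continue.

>>> {"op": "play_rows", "data": {"targets": [0,0,0,3,0,0,1,0,0,0,6,0,0,1,0,0,0,9,0,0,1,0,0,0,12,0,0,1,0,0,0,14,0,0,1,0,0,0,15,0,0,1,0,0,0,15,0,0,1]}}

```text
t: 4.2
tool_pos: [566.0, 169.5, 59.9]
eef_rot: [[-1.0, -0.002, 0.004], [-0.004, -0.0, -1.0], [0.002, -1.0, 0.0]]
wrist_force: [-4.5, -2.6, 2.6]
opening: 0.001
```

```bash
python3 - <<'E'
from h import *
c=cam('top','t2.png');s=cam('side','s2.png')
a=cv2.imread('pics/t2.png')[150:235,195:290];b=cv2.imread('pics/s2.png')[155:245,210:310]
a=cv2.resize(a,(400,358),interpolation=2);b=cv2.resize(b,(398,358),interpolation=2)
cv2.imwrite('pics/m2.png',np.hstack([a,b]));print(bot.state()['tool_pos'],bot.state()['wrist_force'])
E
```

```text
[566.03127587 169.54052166  59.90121911] [-4.86613744 -3.05490711  2.55729474]
```

View pics/m2.png

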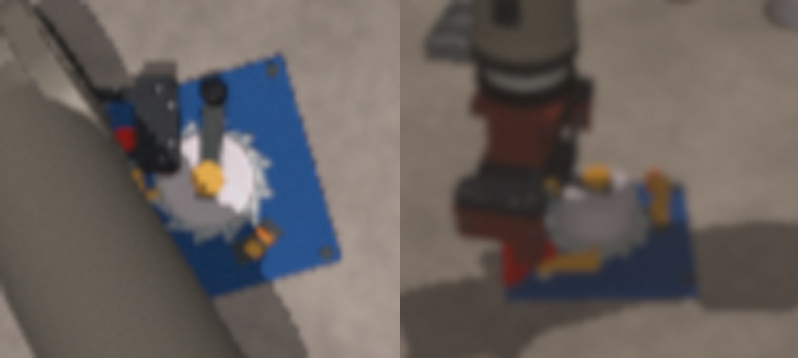

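>>> {"op": "play_rows", "data": {"targets": [0,0,0,1,0,0,1,0,0,0,2,0,0,1,0,0,0,3,0,0,1]}}

```text
t: 4.6
tool_pos: [568.5, 168.8, 59.8]
eef_rot: [[-1.0, -0.003, 0.003], [-0.003, -0.001, -1.0], [0.003, -1.0, 0.001]]
wrist_force: [-6.0, -2.6, 3.8]
opening: 0.002
```

Back off and rise, then look at the lever.

>>> {"op": "play_rows", "data": {"targets": [0,0,0,-15,3,0,1,0,0,0,-30,3,5,1,0,0,0,-35,5,50,1,0,0,0,-35,5,100,1,0,0,0,-40,-45,120,-1,0,0,0,-40,-95,130,-1,0,0,0,-40,-145,130,-1,0,0,0,-40,-195,130,-1,0,0,0,-40,-245,130,-1,0,0,0,-40,-245,130,-1,0,0,0,-40,-245,130,-1]}}

```text
t: 5.7
tool_pos: [529.6, -78.1, 190.3]
eef_rot: [[-1.0, 0.0, -0.001], [0.001, -0.002, -1.0], [-0.0, -1.0, 0.002]]
wrist_force: [0.1, 0.7, -0.5]
opening: 0.604
```

```bash
python3 - <<'E'
from h import *
c=cam('top','t3.png');s=cam('side','s3.png')
a=cv2.imread('pics/t3.png')[150:235,195:290];b=cv2.imread('pics/s3.png')[155:245,210:310]
a=cv2.resize(a,(400,358),interpolation=2);b=cv2.resize(b,(398,358),interpolation=2)
cv2.imwrite('pics/m3.png',np.hstack([a,b]));print(bot.state()['tool_pos'],bot.state()['wrist_force'],bot.state()['joints'])
E
```

```text
[529.46543258 -74.70459875 190.09301036] [ 0.45247985  0.37681148 -0.69664821] [ 0.19660475  0.29394697 -0.20824768  1.91315752  0.07500097  0.94276274
 -1.61281707]
```

View pics/m3.png

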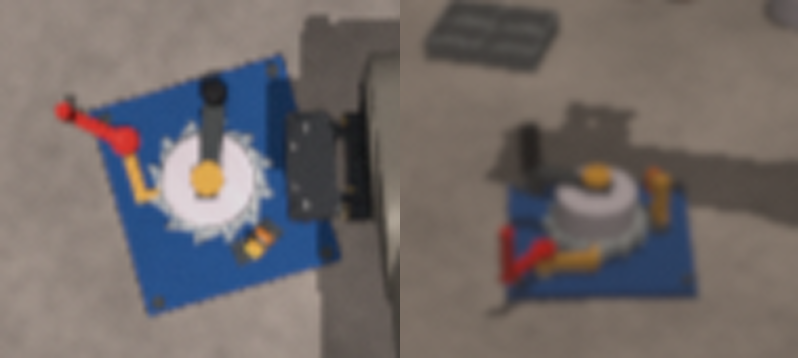

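```bash
python3 - <<'E'
from h import *
c=cam('top')
w=back(c,195+66*95/400,150+111*95/400,86);d=w[:2]-[563.6,127.7];print(w,np.hypot(*d),np.radians(104.5)-np.arctan2(d[1],d[0]))
K=np.array([532.8,67.0])
for v in(2.0,2.1,0,-.1):
    a=v-2.356+.2533;print(v,np.degrees(a),K+60*np.array([np.cos(a),np.sin(a)]))
E
```

```text
[583.2394137  165.45818479  86.        ] 42.5603934295662 0.7326995493170476
2.0 -5.884276555993546 [592.48385932  60.84882636]
2.1 -0.1546986046853084 [592.7997813  66.8380002]
0 -120.4758355821582 [502.36950439  15.28941175]
-0.1 -126.20541353346644 [497.35908541  18.58572965]
```

>>> {"op": "play_rows", "data": {"targets": [0,0,87,63,135,0,-1,0,0,87,63,135,0,-1,0,0,87,63,135,0,-1,0,0,87,63,135,0,-1,0,0,87,63,135,0,-1,0,0,87,63,135,0,-1,0,0,87,63,135,0,-1,0,0,87,63,135,0,-1,0,0,87,63,135,0,-1,0,0,87,63,135,0,-1,0,0,87,63,135,0,-1,0,0,87,63,135,0,-1]}}

```text
t: 7.05
tool_pos: [592.3, 62.4, 190.1]
eef_rot: [[-0.047, 0.001, 0.999], [-0.999, -0.001, -0.047], [0.001, -1.0, 0.001]]
wrist_force: [-0.4, 0.0, -0.4]
opening: 1.001
```

>>> {"op": "play_rows", "data": {"targets": [0,0,87,0,0,0,-1,0,0,87,0,0,0,-1,0,0,87,0,0,0,-1,0,0,87,0,0,0,-1,0,0,87,0,0,0,-1,0,0,87,0,0,0,-1,0,0,87,0,0,0,-1,0,0,87,0,0,0,-1,0,0,87,0,0,0,-1,0,0,87,0,0,0,-1,0,0,87,0,0,0,-1,0,0,87,0,0,0,-1]}}

```text
t: 8.25
tool_pos: [592.2, 62.8, 190.0]
eef_rot: [[0.995, 0.001, 0.103], [-0.103, 0.001, 0.995], [0.0, -1.0, 0.001]]
wrist_force: [-0.1, 0.2, -0.6]
opening: 0.997
```

```bash
python3 - <<'E'
from h import *
s=bot.state();z=s['eef_rot'][:,2];print(s['tool_pos'],np.degrees(np.arctan2(z[1],z[0])),s['joints'],s['opening'],s['wrist_force'])
E
```

```text
[592.21644564  62.82923095 189.99308159] 84.06372236157634 [ 0.43927924  0.52510356 -0.88024402  1.7413724   0.45000106  1.08998428
  0.87858428] 0.9969310912342949 [-0.12714994  0.15728854 -0.59649063]
```

>>> {"op": "play_rows", "data": {"targets": [0,0,0,0,-2,-40,-1,0,0,0,0,-2,-70,-1,0,0,0,0,-2,-90,-1,0,0,0,0,-2,-105,-1,0,0,0,0,-2,-113,-1,0,0,0,0,-2,-113,-0.5,0,0,0,0,-2,-113,0,0,0,0,0,-2,-113,0.2]}}

```text
t: 9.05
tool_pos: [593.0, 61.1, 78.1]
eef_rot: [[0.995, 0.002, 0.104], [-0.104, 0.001, 0.995], [0.002, -1.0, 0.002]]
wrist_force: [-0.4, -0.5, 0.6]
opening: 0.764
```

```bash
python3 - <<'E'
from h import *
c=cam('top','t4.png');s=cam('side','s4.png')
a=cv2.imread('pics/t4.png')[150:235,195:290];b=cv2.imread('pics/s4.png')[155:245,210:310]
a=cv2.resize(a,(400,358),interpolation=2);b=cv2.resize(b,(398,358),interpolation=2)
cv2.imwrite('pics/m4.png',np.hstack([a,b]));s=bot.state();print(s['tool_pos'],s['wrist_force'],s['opening'])
E
```

```text
[592.8230354   60.92831236  77.9056682 ] [-0.34642489 -0.11220991 -0.26678299] 0.6718291349607555
```

View pics/m4.png

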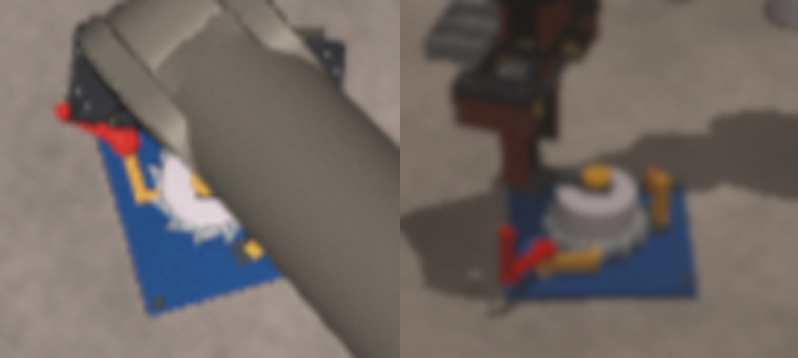

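>>> {"op": "play_rows", "data": {"targets": [0,0,0,0,0,0,0.4,0,0,0,0,0,0,0.6,0,0,0,0,0,0,0.8,0,0,0,0,0,0,1,0,0,0,0,0,0,1,0,0,0,0,0,0,1]}}

```text
t: 9.75
tool_pos: [592.8, 60.9, 77.8]
eef_rot: [[0.995, 0.002, 0.104], [-0.104, 0.001, 0.995], [0.002, -1.0, 0.001]]
wrist_force: [0.0, 0.3, 1.5]
opening: 0.203
```

```bash
python3 - <<'E'
from h import *
s=bot.state();print(s['tool_pos'],s['wrist_force'],s['moment'],s['opening'],s['opening']*88)
E
```

```text
[592.77198721  60.90104934  77.83828449] [0.01579326 0.29027493 1.46718613] [-0.01392482 -0.16342425  0.03295269] 0.20269553335783097 17.837206935489125
```

>>> {"op": "play_rows", "data": {"targets": [0,0,1.2,0,1.2,0,1,0,0,2.4,0.1,2.5,0,1,0,0,3.6,0.2,3.8,0,1,0,0,4.8,0.3,5,0,1,0,0,6,0.3,6.3,0,1,0,0,6,0.3,6.3,0,1]}}

```text
t: 10.35
tool_pos: [593.2, 65.9, 77.8]
eef_rot: [[1.0, 0.001, -0.001], [0.001, -0.0, 1.0], [0.001, -1.0, -0.0]]
wrist_force: [-0.2, -5.6, 2.6]
opening: 0.2
```

```bash
python3 - <<'E'
from h import *
c=cam('top','t5.png');s=cam('side','s5.png')
a=cv2.imread('pics/t5.png')[150:235,195:290];b=cv2.imread('pics/s5.png')[155:245,210:310]
a=cv2.resize(a,(400,358),interpolation=2);b=cv2.resize(b,(398,358),interpolation=2)
cv2.imwrite('pics/m5.png',np.hstack([a,b]));s=bot.state();print(s['tool_pos'],s['wrist_force'],s['opening'])
E
```

```text
[593.18926914  65.81830617  77.83334594] [-0.08308325 -4.71427374  3.16271297] 0.1988481356415314
```

View pics/m5.png

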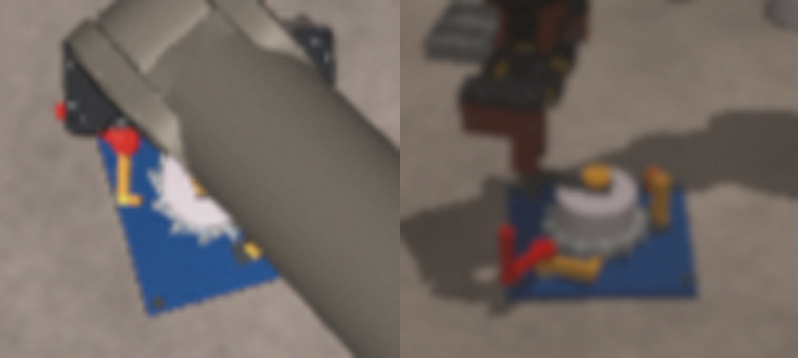

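```bash
python3 - <<'E'
from h import *
i=[cv2.resize(cv2.imread('pics/'+n)[172:208,212:257],(390,312),interpolation=2) for n in('t3.png','t5.png')]
cv2.imwrite('pics/m6.png',np.hstack(i))
E
```

```text
(no output)
```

View pics/m6.png

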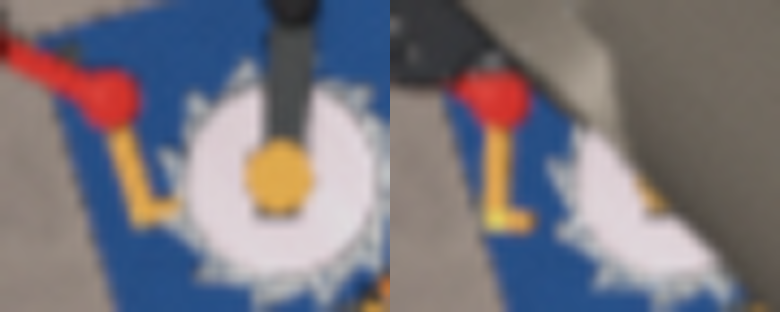

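```bash
cat > arc.py <<'E'
from h import *
import sys
C=np.array([532.8,67.0])
def arc(steps):
    s=bot.state();p=s['tool_pos'];x=s['eef_rot'][:,0];yaw=np.degrees(np.arctan2(x[1],x[0]))
    d=p[:2]-C;a=np.degrees(np.arctan2(d[1],d[0]));print('ang',a,'r',np.hypot(*d),'yaw',yaw,'drum',np.radians(a)-.2533+2.356,p,s['wrist_force'],s['opening'],'j',s['joints'].round(2))
    f=s['wrist_force'];print('tang(ccw)',-f[0]*np.sin(np.radians(a))+f[1]*np.cos(np.radians(a)))
    o=[]
    for k in steps:
        b=np.radians(a+k);q=C+60.2*np.array([np.cos(b),np.sin(b)])
        o+=[0,0,round(a+k-yaw,1),round(q[0]-p[0],1),round(q[1]-p[1],1),round(78-p[2],1),1]
    print([float(v) for v in o])
arc(eval(sys.argv[1]))
E
python3 arc.py "[-1,-3]+[-3-3*i for i in range(1,11)]"
```

```text
ang -1.1210175335266652 r 60.40082969222297 yaw 0.017744595690603944 drum 2.0831345530673735 [593.18926914  65.81830617  77.83334594] [-0.08308325 -4.71427374  3.16271297] 0.1988481356415314 j [ 0.38  0.66 -0.81  1.82  0.6   0.92  0.86]
tang(ccw) -4.7149969017509035
[0.0, 0.0, -2.1, -0.2, -1.0, 0.2, 1.0, 0.0, 0.0, -4.1, -0.3, -3.1, 0.2, 1.0, 0.0, 0.0, -7.1, -0.7, -6.3, 0.2, 1.0, 0.0, 0.0, -10.1, -1.1, -9.4, 0.2, 1.0, 0.0, 0.0, -13.1, -1.8, -12.5, 0.2, 1.0, 0.0, 0.0, -16.1, -2.6, -15.5, 0.2, 1.0, 0.0, 0.0, -19.1, -3.5, -18.5, 0.2, 1.0, 0.0, 0.0, -22.1, -4.6, -21.5, 0.2, 1.0, 0.0, 0.0, -25.1, -5.9, -24.4, 0.2, 1.0, 0.0, 0.0, -28.1, -7.3, -27.2, 0.2, 1.0, 0.0, 0.0, -31.1, -8.9, -29.9, 0.2, 1.0, 0.0, 0.0, -34.1, -10.6, -32.6, 0.2, 1.0]
```

>>> {"op": "play_rows", "data": {"targets": [0,0,-2,-0.2,-1,0,1,0,0,-4,-0.3,-3.1,0,1,0,0,-7,-0.7,-6.3,0,1,0,0,-10,-1.1,-9.4,0,1,0,0,-13,-1.8,-12.5,0,1,0,0,-16,-2.6,-15.5,0,1,0,0,-19,-3.5,-18.5,0,1,0,0,-22,-4.6,-21.5,0,1,0,0,-25,-5.9,-24.4,0,1,0,0,-28,-7.3,-27.2,0,1,0,0,-31,-8.9,-29.9,0,1,0,0,-34,-10.6,-32.6,0,1]}}

```text
t: 11.65
tool_pos: [582.4, 33.4, 77.9]
eef_rot: [[0.827, 0.001, 0.562], [-0.562, -0.001, 0.827], [0.001, -1.0, -0.0]]
wrist_force: [-0.8, -3.1, 1.7]
opening: 0.2
```

```bash
python3 arc.py "[-3*i for i in range(1,13)]"
```

```text
ang -34.123430821165186 r 59.88127955074456 yaw -34.162315662829776 drum 1.5071337800941549 [582.37157923  33.40794478  77.85208681] [-0.83626583 -3.07964357  1.6987094 ] 0.20012232820895642 j [ 0.35  0.6  -0.68  1.86  0.49  0.85  0.39]
tang(ccw) -3.018550780598269
[0.0, 0.0, -3.0, -1.6, -2.7, 0.1, 1.0, 0.0, 0.0, -6.0, -3.5, -5.2, 0.1, 1.0, 0.0, 0.0, -9.0, -5.6, -7.6, 0.1, 1.0, 0.0, 0.0, -12.0, -7.8, -9.8, 0.1, 1.0, 0.0, 0.0, -15.0, -10.2, -11.9, 0.1, 1.0, 0.0, 0.0, -18.0, -12.6, -13.9, 0.1, 1.0, 0.0, 0.0, -21.0, -15.1, -15.8, 0.1, 1.0, 0.0, 0.0, -24.0, -17.8, -17.5, 0.1, 1.0, 0.0, 0.0, -27.0, -20.5, -19.1, 0.1, 1.0, 0.0, 0.0, -30.0, -23.3, -20.6, 0.1, 1.0, 0.0, 0.0, -33.0, -26.2, -21.9, 0.1, 1.0, 0.0, 0.0, -36.0, -29.1, -23.0, 0.1, 1.0]
```

>>> {"op": "play_rows", "data": {"targets": [0,0,-3,-1.6,-2.7,0,1,0,0,-6,-3.5,-5.2,0,1,0,0,-9,-5.6,-7.6,0,1,0,0,-12,-7.8,-9.8,0,1,0,0,-15,-10.2,-11.9,0,1,0,0,-18,-12.6,-13.9,0,1,0,0,-21,-15.1,-15.8,0,1,0,0,-24,-17.8,-17.5,0,1,0,0,-27,-20.5,-19.1,0,1,0,0,-30,-23.3,-20.6,0,1,0,0,-33,-26.2,-21.9,0,1,0,0,-36,-29.1,-23,0,1]}}

```text
t: 12.85
tool_pos: [553.1, 11.5, 77.8]
eef_rot: [[0.337, 0.001, 0.941], [-0.941, 0.0, 0.337], [0.0, -1.0, 0.001]]
wrist_force: [-0.2, -0.8, 0.8]
opening: 0.2
```

```bash
python3 arc.py "[-3*i for i in range(1,11)]"
```

```text
ang -69.86819424486934 r 59.1147368050515 yaw -70.29603689328223 drum 0.8832699680040765 [553.1461661   11.49697637  77.8181047 ] [-0.21800324 -0.82168973  0.78267109] 0.19979632030506517 j [ 0.29  0.52 -0.55  1.94  0.38  0.78 -0.12]
tang(ccw) -0.4874939150683182
[0.0, 0.0, -2.6, -2.6, -2.0, 0.2, 1.0, 0.0, 0.0, -5.6, -5.6, -2.9, 0.2, 1.0, 0.0, 0.0, -8.6, -8.7, -3.6, 0.2, 1.0, 0.0, 0.0, -11.6, -11.8, -4.1, 0.2, 1.0, 0.0, 0.0, -14.6, -15.0, -4.5, 0.2, 1.0, 0.0, 0.0, -17.6, -18.1, -4.7, 0.2, 1.0, 0.0, 0.0, -20.6, -21.3, -4.7, 0.2, 1.0, 0.0, 0.0, -23.6, -24.4, -4.6, 0.2, 1.0, 0.0, 0.0, -26.6, -27.5, -4.3, 0.2, 1.0, 0.0, 0.0, -29.6, -30.7, -3.8, 0.2, 1.0]
```

```bash
sed -i 's/C=np.array.*/C=np.array([533.1,67.9])/;s/60\.2/60/' arc.py; python3 arc.py "[-3*i for i in range(1,11)]"
```

```text
ang -70.43430759021726 r 59.85941739120469 yaw -70.29603689328223 drum 0.8733894261882755 [553.1461661   11.49697637  77.8181047 ] [-0.21800324 -0.82168973  0.78267109] 0.19979632030506517 j [ 0.29  0.52 -0.55  1.94  0.38  0.78 -0.12]
tang(ccw) -0.4805888819035292
[0.0, 0.0, -3.1, -2.9, -1.1, 0.2, 1.0, 0.0, 0.0, -6.1, -6.0, -1.9, 0.2, 1.0, 0.0, 0.0, -9.1, -9.0, -2.6, 0.2, 1.0, 0.0, 0.0, -12.1, -12.1, -3.1, 0.2, 1.0, 0.0, 0.0, -15.1, -15.3, -3.4, 0.2, 1.0, 0.0, 0.0, -18.1, -18.4, -3.6, 0.2, 1.0, 0.0, 0.0, -21.1, -21.5, -3.6, 0.2, 1.0, 0.0, 0.0, -24.1, -24.7, -3.4, 0.2, 1.0, 0.0, 0.0, -27.1, -27.8, -3.1, 0.2, 1.0, 0.0, 0.0, -30.1, -30.9, -2.6, 0.2, 1.0]
```

>>> {"op": "play_rows", "data": {"targets": [0,0,-3,-2.9,-1.1,0,1,0,0,-6,-6,-1.9,0,1,0,0,-9,-9,-2.6,0,1,0,0,-12,-12.1,-3.1,0,1,0,0,-15,-15.3,-3.4,0,1,0,0,-18,-18.4,-3.6,0,1,0,0,-21,-21.5,-3.6,0,1,0,0,-24,-24.7,-3.4,0,1,0,0,-27,-27.8,-3.1,0,1,0,0,-30,-30.9,-2.6,0,1,0,0,-30,-30.9,-2.6,0,1]}}

```text
t: 13.95
tool_pos: [522.1, 9.6, 77.8]
eef_rot: [[-0.18, 0.001, 0.984], [-0.984, 0.0, -0.18], [-0.001, -1.0, 0.001]]
wrist_force: [0.2, -1.3, -0.2]
opening: 0.2
```

```bash
python3 arc.py "[-1.5*i for i in range(1,6)]"
```

```text
ang -100.67991454300916 r 59.31344567939988 yaw -100.34073741274361 drum 0.34550400059796793 [522.10790521   9.61399233  77.81461927] [ 0.19310174 -1.28100811 -0.17520263] 0.19970463543328515 j [ 0.21  0.46 -0.43  2.02  0.28  0.72 -0.57]
tang(ccw) 0.4271559653045086
[0.0, 0.0, -1.8, -1.7, -0.4, 0.2, 1.0, 0.0, 0.0, -3.3, -3.2, -0.0, 0.2, 1.0, 0.0, 0.0, -4.8, -4.7, 0.4, 0.2, 1.0, 0.0, 0.0, -6.3, -6.2, 0.8, 0.2, 1.0, 0.0, 0.0, -7.8, -7.7, 1.3, 0.2, 1.0]
```

>>> {"op": "play_rows", "data": {"targets": [0,0,-1.5,-1.6,0.2,0,1,0,0,-3,-3.1,0.5,0,1,0,0,-4.5,-4.6,0.9,0,1,0,0,-6,-6.1,1.4,0,1,0,0,-7.5,-7.5,1.9,0,1,0,0,-7.5,-7.5,1.9,0,1]}}

```text
t: 14.55
tool_pos: [514.5, 11.8, 77.8]
eef_rot: [[-0.307, 0.001, 0.952], [-0.952, 0.0, -0.307], [-0.001, -1.0, 0.001]]
wrist_force: [1.4, -1.6, -2.2]
opening: 0.197
```

```bash
sed -i 's/C=np.array.*/C=np.array([533.1,68.3])/' arc.py; python3 arc.py "[-1*i for i in range(1,7)]"
```

```text
ang -108.1921953111895 r 59.51505690514503 yaw -107.89564041508724 drum 0.21438996685897216 [514.51907114  11.75982772  77.82482392] [ 1.43039789 -1.55352332 -2.17538468] 0.19705583470409185 j [ 0.18  0.44 -0.4   2.04  0.26  0.71 -0.69]
tang(ccw) 1.8439174088371886
[0.0, 0.0, -1.3, -1.1, -0.1, 0.2, 1.0, 0.0, 0.0, -2.3, -2.1, 0.2, 0.2, 1.0, 0.0, 0.0, -3.3, -3.1, 0.6, 0.2, 1.0, 0.0, 0.0, -4.3, -4.1, 1.0, 0.2, 1.0, 0.0, 0.0, -5.3, -5.0, 1.4, 0.2, 1.0, 0.0, 0.0, -6.3, -6.0, 1.8, 0.2, 1.0]
```

>>> {"op": "play_rows", "data": {"targets": [0,0,-1,-1,0.3,0,1,0,0,-2,-2,0.7,0,1,0,0,-3,-3,1,0,1,0,0,-4,-3.9,1.4,0,1,0,0,-4,-3.9,1.4,0,1]}}

```text
t: 15.05
tool_pos: [510.6, 13.3, 77.8]
eef_rot: [[-0.374, 0.002, 0.928], [-0.928, 0.0, -0.374], [-0.001, -1.0, 0.001]]
wrist_force: [3.0, -2.2, -2.2]
opening: 0.202
```

```bash
python3 arc.py "[-1*i for i in range(1,5)]"
```

```text
ang -112.27423775187692 r 59.43045980835896 yaw -111.93459759290994 drum 0.14314488606283104 [510.57347177  13.30422672  77.83233589] [ 3.00987734 -2.15495181 -2.22409214] 0.20156706324180343 j [ 0.17  0.43 -0.39  2.05  0.25  0.7  -0.76]
tang(ccw) 3.6020942010954395
[0.0, 0.0, -1.3, -1.2, -0.1, 0.2, 1.0, 0.0, 0.0, -2.3, -2.1, 0.3, 0.2, 1.0, 0.0, 0.0, -3.3, -3.1, 0.7, 0.2, 1.0, 0.0, 0.0, -4.3, -4.0, 1.2, 0.2, 1.0]
```

```bash
python3 - <<'E'
from h import *
c=cam('top','t7.png');s=cam('side','s7.png')
a=cv2.imread('pics/t7.png')[150:235,195:290];b=cv2.imread('pics/s7.png')[175:235,230:297]
a=cv2.resize(a,(400,358),interpolation=2);b=cv2.resize(b,(398,358),interpolation=2)
cv2.imwrite('pics/m7.png',np.hstack([a,b]));s=bot.state();print(s['tool_pos'],s['wrist_force'],s['opening'])
E
```

```text
[510.59692989  13.26702846  77.83390052] [ 3.550663   -1.37611707 -1.87804703] 0.20068041180508925
```

View pics/m7.png

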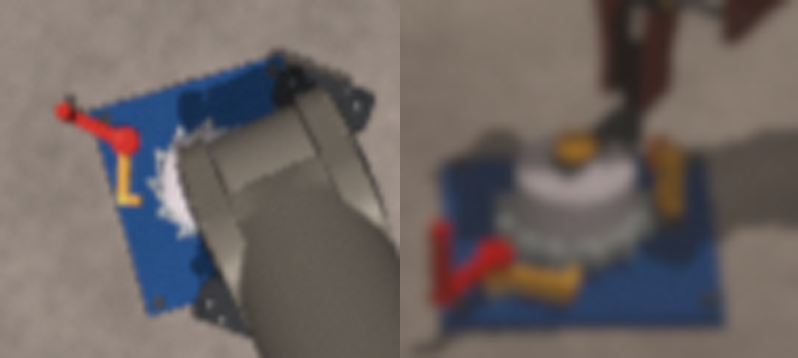

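>>> {"op": "play_rows", "data": {"targets": [0,0,-1,-1,0.2,0,1,0,0,-2,-1.9,0.6,0,1,0,0,-3,-2.8,1,0,1,0,0,-3,-2.8,1,0,1]}}

```text
t: 15.55
tool_pos: [507.7, 14.6, 77.9]
eef_rot: [[-0.421, 0.002, 0.907], [-0.907, 0.001, -0.421], [-0.001, -1.0, 0.001]]
wrist_force: [4.2, -0.0, -3.0]
opening: 0.201
```

```bash
python3 arc.py "[-1*i for i in range(1,5)]"
```

```text
ang -115.27322064184753 r 59.402173697477906 yaw -114.92590166416203 drum 0.09080276042186952 [507.73911756  14.58367211  77.85511201] [ 4.17178582 -0.01602937 -2.99660169] 0.2009051281004023 j [ 0.16  0.43 -0.38  2.05  0.24  0.7  -0.81]
tang(ccw) 3.7793151325867376
[0.0, 0.0, -1.3, -1.2, -0.1, 0.1, 1.0, 0.0, 0.0, -2.3, -2.1, 0.4, 0.1, 1.0, 0.0, 0.0, -3.3, -3.1, 0.9, 0.1, 1.0, 0.0, 0.0, -4.3, -4.0, 1.4, 0.1, 1.0]
```

>>> {"op": "play_rows", "data": {"targets": [0,0,-1,-1,0.2,0,1,0,0,-2,-1.9,0.6,0,1,0,0,-3,-2.8,1.1,0,1,0,0,-3,-2.8,1.1,0,1]}}

```text
t: 15.95
tool_pos: [505.0, 16.1, 77.8]
eef_rot: [[-0.469, 0.002, 0.883], [-0.883, 0.001, -0.469], [-0.002, -1.0, 0.001]]
wrist_force: [4.8, 0.4, -5.0]
opening: 0.201
```

```bash
python3 arc.py "[-1*i for i in range(1,5)]"
```

```text
ang -118.31898601872182 r 59.33319140968905 yaw -117.97522041047391 drum 0.037644126352167184 [504.95352389  16.06779264  77.84296454] [ 4.84469141  0.40309509 -4.97970505] 0.20055457119220008 j [ 0.14  0.42 -0.36  2.06  0.23  0.69 -0.86]
tang(ccw) 4.073659521835659
[0.0, 0.0, -1.3, -1.2, -0.1, 0.2, 1.0, 0.0, 0.0, -2.3, -2.1, 0.4, 0.2, 1.0, 0.0, 0.0, -3.3, -3.0, 1.0, 0.2, 1.0, 0.0, 0.0, -4.3, -3.9, 1.5, 0.2, 1.0]
```

>>> {"op": "play_rows", "data": {"targets": [0,0,-1,-1,0.3,0,1,0,0,-2,-1.9,0.7,0,1,0,0,-3,-2.7,1.2,0,1,0,0,-3,-2.7,1.2,0,1]}}

```text
t: 16.35
tool_pos: [502.3, 17.6, 77.8]
eef_rot: [[-0.515, 0.002, 0.857], [-0.857, 0.001, -0.515], [-0.002, -1.0, 0.001]]
wrist_force: [5.4, 0.1, -5.2]
opening: 0.194
```

```bash
python3 arc.py "[-1*i for i in range(1,5)]"
```

```text
ang -121.2595791768727 r 59.300689195722825 yaw -121.01164718080118 drum -0.013678906219184217 [502.32791277  17.60828089  77.83507046] [ 5.42695588  0.12080568 -5.19855742] 0.19445790667181423 j [ 0.13  0.42 -0.35  2.07  0.22  0.69 -0.91]
tang(ccw) 4.576410223993713
[0.0, 0.0, -1.2, -1.3, -0.0, 0.2, 1.0, 0.0, 0.0, -2.2, -2.1, 0.5, 0.2, 1.0, 0.0, 0.0, -3.2, -3.0, 1.1, 0.2, 1.0, 0.0, 0.0, -4.2, -3.9, 1.7, 0.2, 1.0]
```

>>> {"op": "play_rows", "data": {"targets": [0,0,-1,-0.9,0.4,0,1,0,0,-2,-1.8,0.9,0,1,0,0,-2,-1.8,0.9,0,1]}}

```text
t: 16.65
tool_pos: [500.6, 18.8, 77.8]
eef_rot: [[-0.545, 0.003, 0.838], [-0.838, 0.001, -0.545], [-0.003, -1.0, 0.001]]
wrist_force: [4.8, -0.0, -5.6]
opening: 0.202
```

```bash
python3 arc.py "[-1*i for i in range(1,5)]"
```

```text
ang -123.2518203143983 r 59.219556997476296 yaw -123.05401978039517 drum -0.04845007356268294 [500.62874444  18.77653593  77.84577461] [ 4.75566423 -0.00655459 -5.57191294] 0.2015268657559276 j [ 0.12  0.42 -0.34  2.07  0.22  0.69 -0.94]
tang(ccw) 3.9806073278994876
[0.0, 0.0, -1.2, -1.3, -0.1, 0.2, 1.0, 0.0, 0.0, -2.2, -2.2, 0.5, 0.2, 1.0, 0.0, 0.0, -3.2, -3.0, 1.1, 0.2, 1.0, 0.0, 0.0, -4.2, -3.8, 1.8, 0.2, 1.0]
```

>>> {"op": "play_rows", "data": {"targets": [0,0,-1,-0.9,0.4,0,1,0,0,-2,-1.8,0.9,0,1,0,0,-2,-1.8,0.9,0,1]}}

```text
t: 16.95
tool_pos: [498.9, 20.0, 77.8]
eef_rot: [[-0.575, 0.003, 0.818], [-0.818, 0.002, -0.575], [-0.003, -1.0, 0.002]]
wrist_force: [6.1, 0.4, -6.2]
opening: 0.199
```

```bash
python3 arc.py "[-1*i for i in range(1,5)]"
```

```text
ang -125.2856094792781 r 59.17631706774774 yaw -125.0889066516095 drum -0.08394639078122124 [498.9166452   19.99539612  77.82541659] [ 6.06233501  0.42284801 -6.15072726] 0.19893670966777446 j [ 0.11  0.41 -0.34  2.08  0.21  0.68 -0.97]
tang(ccw) 4.7043199333595584
[0.0, 0.0, -1.2, -1.3, -0.1, 0.2, 1.0, 0.0, 0.0, -2.2, -2.2, 0.6, 0.2, 1.0, 0.0, 0.0, -3.2, -3.0, 1.2, 0.2, 1.0, 0.0, 0.0, -4.2, -3.8, 1.9, 0.2, 1.0]
```

>>> {"op": "play_rows", "data": {"targets": [0,0,-1,-0.9,0.4,0,1,0,0,-2,-1.8,1,0,1,0,0,-2,-1.8,1,0,1]}}

```text
t: 17.25
tool_pos: [497.3, 21.2, 77.8]
eef_rot: [[-0.604, 0.003, 0.797], [-0.797, 0.002, -0.604], [-0.003, -1.0, 0.002]]
wrist_force: [6.2, 0.3, -6.8]
opening: 0.198
```

```bash
python3 arc.py "[-1*i for i in range(1,5)]"
python3 - <<'E'
from h import *
s=cam('side','s8.png')
b=cv2.imread('pics/s8.png')[180:225,245:295]
cv2.imwrite('pics/m8.png',cv2.resize(b,None,fx=12,fy=12,interpolation=2))
E
```

```text
ang -127.27235805976082 r 59.14960739660155 yaw -127.12937539045413 drum -0.11862169491996832 [497.27872808  21.23076872  77.82182694] [ 6.16790462  0.31982159 -6.83664981] 0.1984923934623155 j [ 0.11  0.41 -0.33  2.08  0.2   0.68 -1.01]
tang(ccw) 4.714521788764973
[0.0, 0.0, -1.1, -1.3, -0.0, 0.2, 1.0, 0.0, 0.0, -2.1, -2.2, 0.6, 0.2, 1.0, 0.0, 0.0, -3.1, -3.0, 1.3, 0.2, 1.0, 0.0, 0.0, -4.1, -3.8, 2.0, 0.2, 1.0]
```

View pics/m8.png

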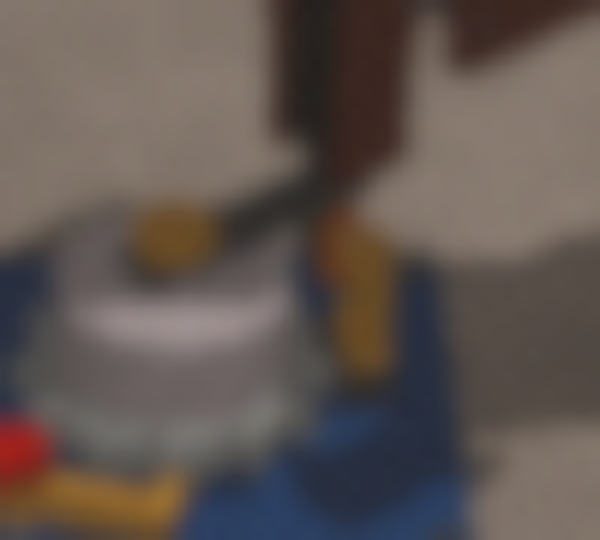

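>>> {"op": "play_rows", "data": {"targets": [0,0,-1,-0.8,0.5,0,1,0,0,-2,-1.6,1.1,0,1,0,0,-2,-1.6,1.1,0,1]}}

```text
t: 17.6
tool_pos: [496.0, 22.3, 77.8]
eef_rot: [[-0.631, 0.004, 0.776], [-0.776, 0.002, -0.631], [-0.004, -1.0, 0.002]]
wrist_force: [6.3, -1.2, -5.8]
opening: 0.201
```

```bash
python3 arc.py "[-1*i for i in range(1,5)]"
```

```text
ang -128.90026122879394 r 59.05624464940387 yaw -129.1453237615806 drum -0.14703396512324618 [496.01465049  22.34005131  77.83396347] [ 6.27174762 -1.21753789 -5.84743996] 0.20053746647758341 j [ 0.1   0.41 -0.32  2.08  0.2   0.68 -1.04]
tang(ccw) 5.645499796664372
[0.0, 0.0, -0.8, -1.4, -0.1, 0.2, 1.0, 0.0, 0.0, -1.8, -2.2, 0.6, 0.2, 1.0, 0.0, 0.0, -2.8, -3.0, 1.3, 0.2, 1.0, 0.0, 0.0, -3.8, -3.8, 2.0, 0.2, 1.0]
```

>>> {"op": "play_rows", "data": {"targets": [0,0,-1,-0.8,0.7,0,1,0,0,-1,-0.8,0.7,0,1]}}

```text
t: 17.8
tool_pos: [495.5, 22.8, 77.8]
eef_rot: [[-0.645, 0.005, 0.764], [-0.764, 0.001, -0.645], [-0.004, -1.0, 0.003]]
wrist_force: [6.0, -1.1, -6.3]
opening: 0.196
```

```bash
python3 arc.py "[-1*i for i in range(1,5)]"
```

```text
ang -129.57585996820407 r 59.0390583668459 yaw -130.18127047038286 drum -0.1588253875482759 [495.48625735  22.79377211  77.8451518 ] [ 5.96129638 -1.05317353 -6.2588522 ] 0.19611415159463738 j [ 0.09  0.4  -0.32  2.09  0.2   0.67 -1.06]
tang(ccw) 5.2658344894024145
[0.0, 0.0, -0.4, -1.4, -0.1, 0.2, 1.0, 0.0, 0.0, -1.4, -2.2, 0.6, 0.2, 1.0, 0.0, 0.0, -2.4, -3.0, 1.3, 0.2, 1.0, 0.0, 0.0, -3.4, -3.7, 2.0, 0.2, 1.0]
```

>>> {"op": "play_rows", "data": {"targets": [0,0,-0.5,-0.8,0.7,0,1,0,0,-1,-1.2,1,0,1,0,0,-1,-1.2,1,0,1,0,0,-1,-1.2,1,0,1]}}

```text
t: 18.2
tool_pos: [494.8, 23.4, 77.8]
eef_rot: [[-0.659, 0.006, 0.752], [-0.752, 0.001, -0.659], [-0.004, -1.0, 0.004]]
wrist_force: [6.6, -2.1, -7.4]
opening: 0.201
```

```bash
python3 arc.py "[-1*i for i in range(1,5)]"
```

```text
ang -130.4360457623412 r 59.04471524492453 yaw -131.19406269233048 drum -0.17383846183485074 [494.80366443  23.35927147  77.84507763] [ 6.63738514 -2.08166516 -7.42705798] 0.20057517985033058 j [ 0.09  0.4  -0.31  2.09  0.2   0.67 -1.08]
tang(ccw) 6.402081368614548
[0.0, 0.0, -0.2, -1.4, -0.0, 0.2, 1.0, 0.0, 0.0, -1.2, -2.2, 0.7, 0.2, 1.0, 0.0, 0.0, -2.2, -3.0, 1.4, 0.2, 1.0, 0.0, 0.0, -3.2, -3.7, 2.1, 0.2, 1.0]
```

>>> {"op": "play_rows", "data": {"targets": [0,0,0,-0.8,0.7,0,1,0,0,0,-1.5,1.3,0,1,0,0,0,-1.5,1.3,0,1,0,0,0,-1.5,1.3,0,1]}}

```text
t: 18.6
tool_pos: [494.4, 23.8, 77.9]
eef_rot: [[-0.659, 0.008, 0.752], [-0.752, 0.0, -0.659], [-0.005, -1.0, 0.006]]
wrist_force: [8.9, -4.0, -8.0]
opening: 0.2
```

```bash
python3 arc.py "[-1*i for i in range(1,5)]"
```

```text
ang -131.0148519890748 r 58.98317862963766 yaw -131.2527766351038 drum -0.18394053622239737 [494.39201535  23.79486225  77.86321927] [ 8.94058922 -3.97920608 -8.02811361] 0.20006707918518019 j [ 0.08  0.4  -0.31  2.09  0.2   0.67 -1.08]
tang(ccw) 9.357400116857969
[0.0, 0.0, -0.8, -1.5, -0.1, 0.1, 1.0, 0.0, 0.0, -1.8, -2.2, 0.6, 0.1, 1.0, 0.0, 0.0, -2.8, -3.0, 1.4, 0.1, 1.0, 0.0, 0.0, -3.8, -3.7, 2.1, 0.1, 1.0]
```

>>> {"op": "play_rows", "data": {"targets": [0,0,0,0,0,0,1,0,0,0,0,0,0,1,0,0,0,0,0,0,1]}}

```text
t: 18.9
tool_pos: [494.8, 23.4, 77.8]
eef_rot: [[-0.66, 0.008, 0.752], [-0.752, -0.0, -0.66], [-0.005, -1.0, 0.006]]
wrist_force: [7.0, -1.9, -6.0]
opening: 0.203
```

```bash
python3 arc.py "[0]"
```

```text
ang -130.5276567541683 r 59.01247655906479 yaw -131.27126615488473 drum -0.17543737527325165 [494.75280626  23.4450658   77.82426593] [ 7.00951234 -1.89268308 -5.97152817] 0.2029807236136366 j [ 0.09  0.4  -0.31  2.09  0.2   0.67 -1.08]
tang(ccw) 6.557770865614596
[0.0, 0.0, 0.7, -0.6, -0.8, 0.2, 1.0]
```

>>> {"op": "play_rows", "data": {"targets": [0,0,0,0,0,0,0.5,0,0,0,0,0,0,0.3,0,0,0,0,0,0,0.1,0,0,0,0,0,0,0,0,0,0,0,0,0,0]}}

```text
t: 19.4
tool_pos: [494.3, 23.5, 77.8]
eef_rot: [[-0.659, 0.007, 0.752], [-0.752, -0.0, -0.659], [-0.005, -1.0, 0.006]]
wrist_force: [-0.1, -0.3, -0.7]
opening: 0.5
```

```bash
python3 arc.py "[0]"
python3 - <<'E'
from h import *
s=cam('side','s9.png')
b=cv2.imread('pics/s9.png')[170:225,235:305]
cv2.imwrite('pics/m9.png',cv2.resize(b,None,fx=10,fy=10,interpolation=2))
E
```

```text
ang -130.89242721557775 r 59.22011874901547 yaw -131.25101216645234 drum -0.18180382083886526 [494.33208776  23.53314345  77.8085827 ] [-0.12579656 -0.3240589  -0.71670357] 0.49977264796076115 j [ 0.09  0.4  -0.31  2.09  0.2   0.67 -1.08]
tang(ccw) 0.11704756496314032
[0.0, 0.0, 0.4, -0.5, -0.6, 0.2, 1.0]
```

View pics/m9.png

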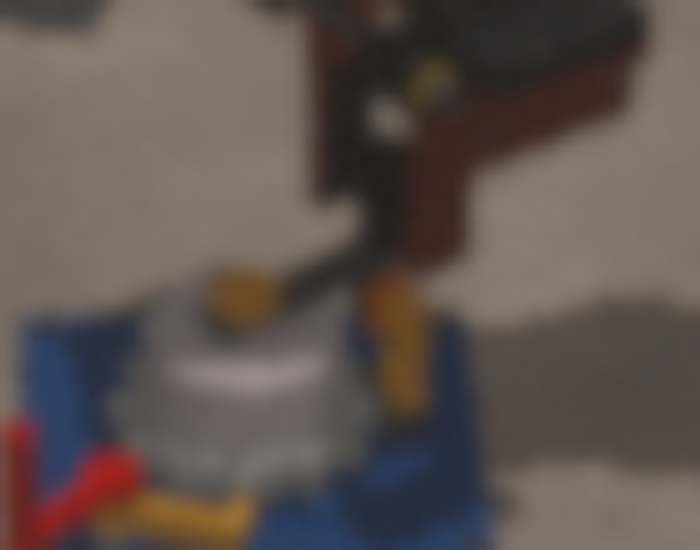

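>>> {"op": "play_rows", "data": {"targets": [0,0,0,-2.3,2,0,0,0,0,0,-4.5,3.9,0,0,0,0,0,-6.8,5.9,0,0,0,0,0,-8.3,7.2,0,0,0,0,0,-9,7.9,0,0,0,0,0,-9,7.9,0,0]}}

```text
t: 20.05
tool_pos: [485.8, 30.8, 77.8]
eef_rot: [[-0.66, 0.008, 0.751], [-0.751, -0.001, -0.66], [-0.005, -1.0, 0.007]]
wrist_force: [2.7, -4.1, -3.1]
opening: 0.498
```

>>> {"op": "play_rows", "data": {"targets": [0,0,0,-0.4,0.3,0,0,0,0,0,-0.8,0.7,0,0,0,0,0,-0.8,0.7,0,0]}}

```text
t: 20.35
tool_pos: [485.4, 31.1, 77.8]
eef_rot: [[-0.66, 0.009, 0.751], [-0.751, -0.001, -0.66], [-0.005, -1.0, 0.007]]
wrist_force: [4.3, -3.5, -3.4]
opening: 0.504
```

>>> {"op": "play_rows", "data": {"targets": [0,0,0,0.8,-0.7,0,0,0,0,0,2.3,-2,0,0,0,0,0,5,-4.3,0,0,0,0,0,8.5,-7.4,0,0,0,0,0,8.5,-7.4,0,0,0,0,0,8.5,-7.4,10,0,0,0,0,8.5,-7.4,40,0,0,0,0,8.5,-7.4,80,0,0,0,0,8.5,-7.4,120,0,0,0,0,8.5,-7.4,130,0]}}

```text
t: 21.35
tool_pos: [496.1, 24.4, 212.8]
eef_rot: [[-0.66, 0.016, 0.751], [-0.751, -0.0, -0.66], [-0.011, -1.0, 0.012]]
wrist_force: [-0.3, 0.7, -0.2]
opening: 0.5
```

>>> {"op": "play_rows", "data": {"targets": [0,0,0,0,-50,0,0,0,0,0,0,-100,0,0,0,0,0,0,-150,0,0,0,0,0,0,-200,0,0,0,0,0,0,-250,0,0,0,0,0,0,-250,0,0,0,0,0,0,-250,0,0]}}

```text
t: 22.05
tool_pos: [495.5, -226.5, 212.5]
eef_rot: [[-0.662, 0.015, 0.749], [-0.749, 0.0, -0.662], [-0.01, -1.0, 0.011]]
wrist_force: [0.4, 0.9, 0.1]
opening: 0.497
```

```bash
python3 - <<'E'
from h import *
c=cam('top','t10.png');s=cam('side','s10.png')
a=cv2.imread('pics/t10.png')[150:235,195:290];b=cv2.imread('pics/s10.png')[175:235,230:297]
a=cv2.resize(a,(400,358),interpolation=2);b=cv2.resize(b,(398,358),interpolation=2)
cv2.imwrite('pics/m10.png',np.hstack([a,b]));s=bot.state();print(s['tool_pos'],s['wrist_force'],s['opening'])
E
```

```text
[ 496.13796531 -223.95576901  212.62617194] [0.08619585 0.64020464 0.21282252] 0.499853812105553
```

View pics/m10.png

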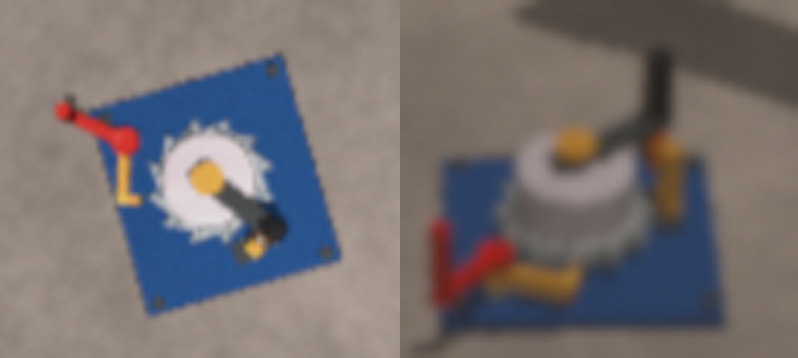

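View pics/t10.png

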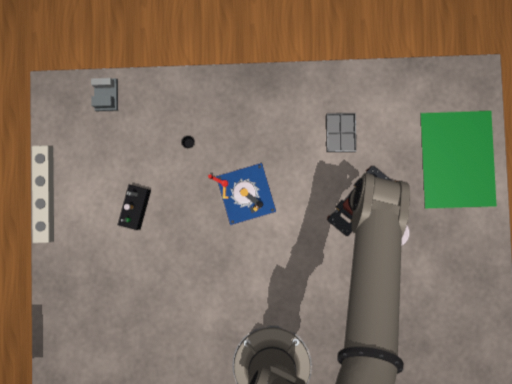

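The top view shows the crank at (267,228), lying over the orange pad beside the brass block at (255,248). The lever post is still over at (66,111), and the pawl at (125,190) is clear of the wheel. The bystanders not hidden by the arm sit where they were, so I'm handing in.

```bash
python3 -c "
from bench import bot
print(bot.job_done())"
```

```text
the job is handed in; nothing more can be done
None
```

The spring winder is let down and the job is handed in at about 22 s of the 72 s allowed; no verdict was reported.

- **Lever:** I pushed the red lever over with the closed fingers, at about 7 N. From the image it stands at about 0.73 rad.
- **Pawl:** I gripped the knob and wound it on about 0.08 rad. The pawl sprang clear, with a visible gap to the wheel in the pictures. I estimate its nose at y of about 60 mm, where 63 mm was expected and 52 mm is needed.
- **Easing back:** I brought the crank round at about 0.5 rad/s or less, then in steps of 1 to 2 degrees until it met the pad at about -0.15 rad. The highest tangential force at the knob was about 9 N.
- **Contact check:** After letting go I pushed the knob again with one finger. It resisted with about 5.5 N, where free drag would be about 1.8 N, so the dog was on the pad. I then backed off and lifted clear.
- **Last pictures:** The arm was away from everything and the wrist force was near zero. The lever was still over, the pawl clear and the crank at the stop.

Three things stay uncertain:
- **Approach force:** The resistance while I was gripping the knob read 2 to 3 N higher than expected before contact. I put this down to the grip twisting the knob, but did not confirm it.
- **Contact force:** The final force on the pad could not be read directly once I had let go.
- **Bystanders:** I compared them only by eye. Those in view had not moved, but the oil jar and most of the tin were hidden by the arm in the last picture.

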